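Swing the bench magnifier over the petri dish and press its lamp button

TASK

Swing the bench magnifier round on its post, pushing its arm with a finger and not gripping it, until the lens is centred above the petri dish. Then press the lamp button on top of the post fully down, let it go and draw back. Leave the dish and the other things where they lie: nothing is picked up or shoved aside.

Things in the scene. Friction and masses are not known exactly. Their poses are not given: they have to be found in the camera images.
- swing_arm (a joint): the magnifier's arm, turning about the upright post of its stand; rad, grows counter-clockwise seen from above, 0 where the arm points along the stand's own -x (the stand is turned up to 0.2 rad about the vertical, so roughly towards the robot), stops at -1.3 and 1.3. It turns stiffly and stays where it is left: about 0.15 N m, so some 2 N at 80 mm from the post
- bar_middle (a point): a point on the arm's centre line, 80 mm from the post axis, 115 mm above the table; turns with the arm: x points outward along the arm to the lens, z up. The arm is a level, square aluminium bar, 14 mm wide and 14 mm high (108 to 122 mm above the table), bare from 17 mm to 100 mm from the post axis; beyond it a 22 mm wide, 18 mm high clamp block (100 to 116 mm from the axis) joins it to the lens ring. The space under the arm is open
- lens_center (a point): centre of the round magnifying lens, 160 mm from the post axis, 115 mm above the table; turns with the arm, axes as bar_middle. The lens is a clear disc in a grey ring 105 mm across and 11 mm high with a white light ring below
- lamp_top (a point): centre of the top of the lamp button, a round black push button of 26 mm diameter on a fixed grey housing at the top of the post, exactly on the post's axis, 148 mm above the table when up; it stands 10 mm proud of its housing, which is 42 mm across; the post and its round 90 mm foot are fixed to the table and do not turn with the arm
- lamp (a joint): the lamp button's travel in m: 0 = up, 0.006 = fully down; about 4 N pushes it down, it springs back when let go
- dish: closed petri dish lying flat, a plain round disc of 90 mm diameter, 15 mm high; origin at the centre of its underside. One of the three things that lie under the circle the lens travels on; its centre is within 6 mm of that circle
- tape_roll: roll of beige tape lying flat, a ring 70 mm across, 19 mm high, with an open middle; origin at the centre of its underside. Lies under the lens's circle; to be left alone
- timer: square digital timer lying on its back, 66 x 62 x 18 mm; origin at the centre of its underside. Lies under the lens's circle; to be left alone
- jar: sample jar with a screw lid, 42 mm diameter, 56 mm high; origin at the centre of its underside; to be left alone
- weight: brass calibration weight with a knob, 22 mm diameter, 38 mm high; origin at the centre of its underside; to be left alone
Things that resemble listed ones, but are neither listed nor needed, are in the scene too. What is shaped like the dish but purple is not meant.

How it is judged:
By the outcome, as a careful person would: the job done as asked, in the order asked, and still so for the second after the job is handed in, with the robot touching nothing.
It also fails if it takes over 48 s, if anything falls off the work surface, if the arm or the gripper's body presses on something with over 40 N, if the wrist force passes 120 N, or if a joint passes its speed limit or range.

ROBOT

A 7-joint arm with a two-finger parallel gripper is mounted at the origin on the work surface; the furniture and walls round the work are solid. World frame = base frame: x ahead of the robot, y to its left, z up, the work surface at z = 0. Lengths are in m, angles in rad, forces in N, time in s.
With the tool pointing down it reaches from about 0.4 to 0.85 m from the base axis. Payload 6.9 kg.
Tool frame: the origin (TCP) lies between the finger pads; the fingertips stand 19 mm ahead of it and the grasp point (between the pads) is the TCP; z points along the fingers, y is the line along which they close (so a half turn about z gives the same grasp; the last joint's range is limited). The gripper opens to 85 mm and grips with 20 to 120 N. Pads are 22 mm wide; open, the fingers measure 114 mm over their backs; the gripper's body (76 mm by 85 mm) begins 54 mm behind the grasp point. The pads swing forward as they close: fully open they stand 13 mm farther back than shut.
Start: joints at [-1.123, 0.507, -0.238, 1.5, 0.126, 1.149, -0.155], TCP at [0.21, 0.589, 0.25] pointing down, gripper open.
Joint ranges: [-3.08, 3.08], [-0.24, 2.05], [-1.43, 1.35], [0, 2.5], [-1.52, 4.66], [0.17, 1.96], [-2.89, 2.89]. Speed limits (rad/s): [2.39, 2.39, 3.14, 3.14, 3.14, 3.14, 3.14].

INTERFACE

Orientations are given as a unit quaternion [w, x, y, z].
In Python, from cell import r, viewer gives the robot as it stands. The module is installed in compiled form; this text tells all that it offers.
- The arm moves only by the tool step_arm, never from a script. Its argument "motion" is a list of rows, each a list of 3 entries, a list of its own where there are three numbers: the opening, from 0 (shut) to 1 (fully open), then the shift along the tool's x, y, z in mm, then the turn, a rotation vector about the tool's x, y, z in rad. A call has exactly 5 rows; each row is the pose to reach, as a shift and turn from the pose commanded when the call began, along the tool's axes at that moment; what a row does not reach only later rows make up. A row lasts 1/12 s, in which the tool goes at most 41.7 mm and 7.16 degrees, less where a joint would pass 70% of its speed; a pose out of reach is approached as far as the arm can. A call with a gripper value outside its range is refused whole. The fingers move at their own pace and stop on an object; the grip force is fixed at half the most. Time passes only in rows, so rows that repeat a pose let the fingers close, or fill a call up. It gives the time, the measured TCP pose, the force, the opening and the grip force at its end, in the units of the state.
- r.get_obs(): the state, without advancing time (a new reading comes with each control period).
- viewer.grab_frame(name): name is "scene" or "top"; returns the picture (480x640x3 uint8, red, green, blue); there is no depth.
- viewer.calibration(name): a dict with "fovy" (degrees; the focal length in pixels is half the picture's height over the tangent of half this angle, whatever the lens; pixels are square), "cx", "cy" (the principal point, pixels), "D" ([k1, k2, p1, p2, k3] as OpenCV has them; the pictures are not rectified), "extrinsics" (4x4, takes a point from camera to world coordinates). Camera axes: x right, y down, z forward; pixel columns grow to the right and rows downward; lengths in m; the calibration is good to about 2 mm. A picture is of the moment at which its call begins. calibration takes no time and is no camera call.
- r.hand_in(): hands the job in; it is judged then, once.
The state is a dict: "t": time; "joints": joint angles; "joint_velocities": joint speeds; "tau": joint torques, N m; "position": TCP position; "tcp_rot": TCP orientation; "contact_force": force on the tool from outside, world axes, zero at the start; "torque": the same for the moment, N m; "width": finger opening in m; "finger_force": force on a finger pad.
Only numpy, scipy, OpenCV 4.12 (cv2) and the standard library are available. Lean on these libraries where they do the work, as an engineer would, in place of code of your own. Each camera call takes 0.05 s, during which the arm holds its last target. There are 200 camera calls.

## Working session

There is one attempt and no reset: what is moved stays moved. The work goes in short steps, Python scripts to look and compute and a tool call to move; the robot and the scene stay as the last step left them, time stands still between calls to the robot, and variables do not carry over. Pictures are saved under pics/ and viewed, at most 10 in all, crops included, and the job is handed in when it is done.

Besides the shell and the picture viewer there is one more tool, called after "Call:" by a JSON object that holds its "method" and its "body", one argument or row to a line. step_arm: Moves the arm, as the interface text tells. Its arguments: {"type":"object","properties":{"motion":{"type":"array","items":{"type":"array"}}},"required":["motion"]}

```bash
mkdir -p pics; python3 - <<'E'
from cell import r, viewer
import cv2
for n in ("scene","top"):
    cv2.imwrite(f"pics/{n}0.png",viewer.grab_frame(n)[:,:,::-1]); c=viewer.calibration(n); print(n,c)
o=r.get_obs(); print(o['t'],o['position'],o['tcp_rot'],o['width'])
E
```

```text
scene {'fovy': 51.65637040288076, 'cx': 322.9854253210233, 'cy': 233.6429508569483, 'D': array([-0.10931602,  0.        ,  0.        ,  0.        ,  0.        ]), 'extrinsics': array([[ 0.90175719, -0.22810614,  0.36715332,  0.0714072 ],
       [-0.43183672, -0.51225155,  0.74237147, -0.44867734],
       [ 0.01873537, -0.82798909, -0.56043112,  0.60094319],
       [ 0.        ,  0.        ,  0.        ,  1.        ]])}
top {'fovy': 51.21283230543561, 'cx': 317.391384687447, 'cy': 237.29379984209757, 'D': array([-0.11183299,  0.        ,  0.        ,  0.        ,  0.        ]), 'extrinsics': array([[ 0.01639577, -0.98883072,  0.14813837,  0.25411378],
       [-0.99982368, -0.01485778,  0.01148285,  0.20143937],
       [-0.00915359, -0.14830052, -0.98889998,  0.99285479],
       [ 0.        ,  0.        ,  0.        ,  1.        ]])}
0.1 [0.20942294 0.58845314 0.24953663] [-1.19911929e-04  1.70072050e-01  9.85431321e-01 -7.71656992e-04] 0.08561508377746899
```

View pics/top0.png

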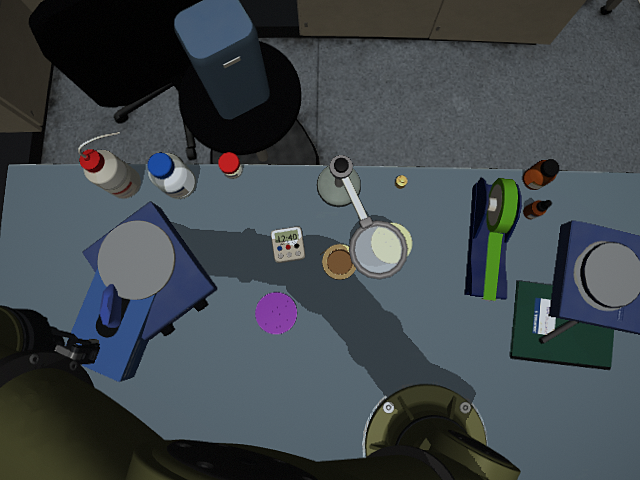

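View pics/scene0.png

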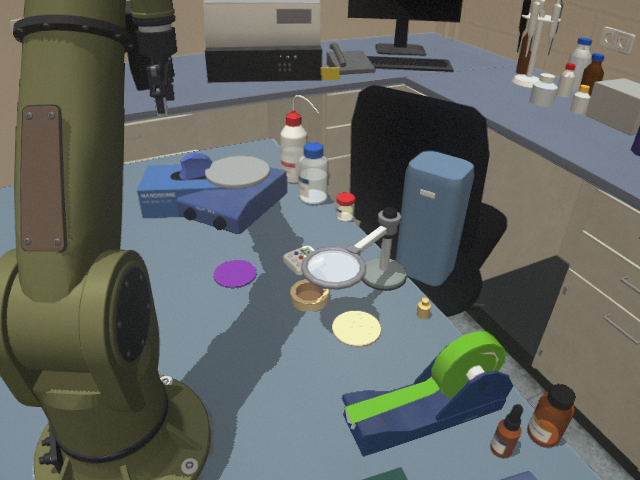

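The top view shows the post cap and lamp button at about (341,163) and the lens at (377,248). The pale-yellow dish is partly under the lens at about (392,243), the tape at (340,261) and the timer at (288,244). In the scene view the dish is fully visible at (357,328).

Things that could be taken for the dish:
- Pale-yellow disc at top (392,243): chosen.
- Purple disc at (277,312): the decoy, excluded by the description.
- Grey plates at (136,260) and (612,275): these sit on appliances.

```bash
cat > h.py <<'E'
import numpy as np, cv2
from scipy.optimize import least_squares
from cell import r, viewer
def KD(n):
    c=viewer.calibration(n); f=240/np.tan(np.radians(c['fovy']/2))
    return np.array([[f,0,c['cx']],[0,f,c['cy']],[0,0,1]]),c['D'],c['extrinsics']
def ray(n,p):
    K,D,T=KD(n); u=cv2.undistortPoints(np.array(p,float).reshape(-1,1,2),K,D)[:,0]
    return T[:3,3],np.c_[u,np.ones(len(u))]@T[:3,:3].T
def plane(n,p,z):
    o,d=ray(n,p); return (o+d*((z-o[2])/d[:,2])[:,None])[:,:2]
def proj(n,P):
    K,D,T=KD(n); M=np.linalg.inv(T)
    return cv2.projectPoints(np.array(P,float).reshape(-1,1,3),cv2.Rodrigues(M[:3,:3])[0],M[:3,3],K,D)[0][:,0]
def circ(q):
    s=least_squares(lambda v:np.hypot(*(q-v[:2]).T)-v[2],[*q.mean(0),.04],loss='soft_l1',f_scale=.001)
    return s.x,np.sqrt(np.mean(s.fun**2))
def big(m):
    c=cv2.findContours(m.astype(np.uint8),0,cv2.CHAIN_APPROX_NONE)[0]; return max(c,key=cv2.contourArea)[:,0]
E
python3 - <<'E'
from h import *
s=cv2.imread('pics/scene0.png');t=cv2.imread('pics/top0.png')
h=cv2.cvtColor(s,cv2.COLOR_BGR2HSV);print(h[328,357],s[214,389],t[162,341],h[342,357])
m=cv2.inRange(h,(22,50,120),(38,255,255)); m[:300]=0;m[360:]=0;m[:,390:]=0
c=big(m);print('dish px',c.min(0),c.max(0))
for z in(.015,.0075):print('dish',z,circ(plane('scene',c,z)))
ht=cv2.cvtColor(t,cv2.COLOR_BGR2HSV);mt=cv2.inRange(ht,(22,50,120),(38,255,255));mt[:200]=0;mt[290:]=0;mt[:,:350]=0;mt[:,420:]=0
ct=big(mt);k=ct[ct[:,0]>405-0];q=plane('top',ct,.015)
print('top dish px',ct.min(0),ct.max(0))
a=np.hstack([cv2.resize(t[140:290,290:430],None,fx=4,fy=4,interpolation=2)[:600,:400*1], cv2.resize(s[200:350,340:440],None,fx=4,fy=4,interpolation=2)[:600]])
cv2.imwrite('pics/crop.png',a)
E
```

```text
[ 28  60 242] [42 38 41] [24 23 23] [ 29  56 243]
dish px [332 311] [380 345]
dish 0.015 (array([0.3858702 , 0.05530203, 0.03963347]), np.float64(0.0008866698979006651))
dish 0.0075 (array([0.38989558, 0.06175317, 0.04014133]), np.float64(0.0008980705699895131))
top dish px [390 223] [411 254]
```

View pics/crop.png

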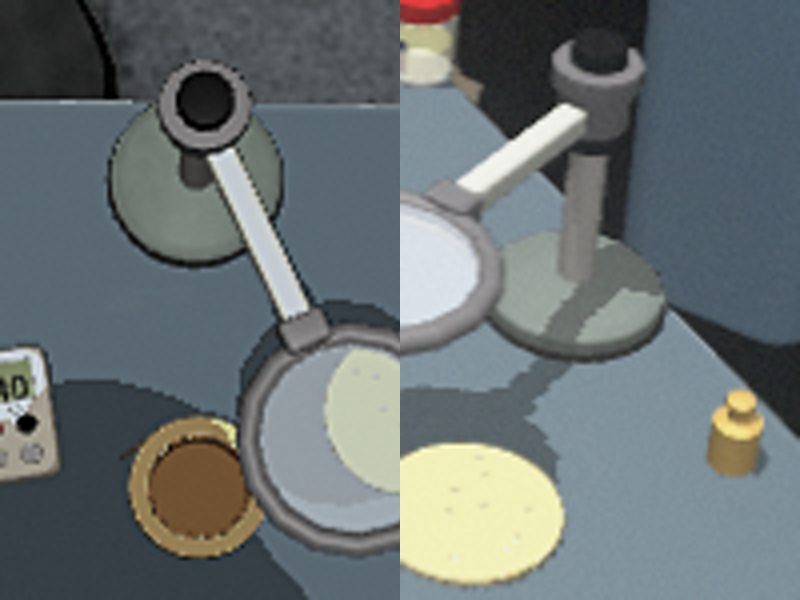

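The crop shows the lamp button on the post axis, the arm, and the pale-yellow disc partly under the lens. Its fitted radius of 40 mm is smaller than the stated 45 mm, so I'll check the scale on other things and measure the post, lens and disc in both views.

```bash
python3 - <<'E'
from h import *
s=cv2.imread('pics/scene0.png');t=cv2.imread('pics/top0.png')
hs=cv2.cvtColor(s,cv2.COLOR_BGR2HSV);ht=cv2.cvtColor(t,cv2.COLOR_BGR2HSV)
for n,h in(('scene',hs),('top',ht)):
    c=big(cv2.inRange(h,(135,100,60),(165,255,255)))
    for z in(0,.015):print('purple',n,z,circ(plane(n,c,z)))
mt=cv2.inRange(ht,(20,30,100),(40,255,255));mt[:200]=0;mt[290:]=0;mt[:,:355]=0;mt[:,425:]=0
c=big(mt);print('dish top',c.min(0),c.max(0))
# dish part visible outside lens: right
print('row243',ht[243,360:420].tolist())
# foot
f=plane('top',[[317.5,186],[361,185],[339,206.5]],.0);print('foot',f)
# button
for n,im,b in(('top',t,(325,350,150,180)),('scene',s,(375,402,200,228))):
    m=np.zeros(im.shape[:2],np.uint8);x0,x1,y0,y1=b
    m[y0:y1,x0:x1]=(im[y0:y1,x0:x1].max(2)<62)
    c=big(m);print('button',n,c.min(0),c.max(0),circ(plane(n,c,.148)))
# tape
m=cv2.inRange(ht,(8,60,60),(22,255,255));m[:235]=0;m[290:]=0;m[:,:315]=0;m[:,360:]=0;c=big(m)
e=c[c[:,0]<342]
print('tape',circ(plane('top',e,.019)))
# lens ring in both
print('lens c', plane('top',[[377.5,248]],.118), plane('scene',[[334,267]],.118))
# specks for triangulation none; scene row profile across dish lower edge
print(s[335:352,357].tolist()); 
E
```

```text
purple scene 0 (array([0.25046672, 0.29515808, 0.04060624]), np.float64(0.0009182016542424152))
purple scene 0.015 (array([0.24599781, 0.27658932, 0.03959333]), np.float64(0.0008951661850436732))
purple top 0 (array([0.25170366, 0.29268019, 0.04031895]), np.float64(0.0005457560970140908))
purple top 0.015 (array([0.2517396 , 0.29130155, 0.03970976]), np.float64(0.0005374970634549141))
dish top [390 223] [411 255]
row243 [[103, 22, 163], [104, 23, 163], [102, 24, 162], [104, 23, 163], [103, 25, 164], [105, 25, 165], [103, 25, 164], [104, 23, 164], [104, 24, 161], [106, 26, 164], [104, 23, 166], [48, 16, 194], [39, 30, 205], [39, 29, 203], [39, 29, 202], [39, 29, 201], [40, 29, 203], [39, 29, 203], [38, 29, 202], [39, 29, 202], [39, 29, 203], [39, 29, 202], [39, 29, 202], [39, 29, 202], [38, 29, 202], [38, 29, 202], [39, 30, 203], [39, 29, 203], [38, 28, 202], [39, 29, 202], [39, 29, 202], [39, 30, 203], [38, 28, 202], [39, 30, 202], [39, 29, 203], [39, 29, 202], [38, 29, 202], [39, 29, 203], [39, 32, 206], [42, 23, 198], [101, 14, 141], [110, 9, 83], [160, 8, 100], [0, 2, 127], [165, 
[... 281 characters left out ...]
92 0.12580631]
 [0.4665177  0.17026815]]
button top [334 158] [348 172] (array([0.50935592, 0.17247217, 0.01262096]), np.float64(0.0005834223738779324))
button scene [375 200] [401 227] (array([0.50707403, 0.17764486, 0.03013827]), np.float64(0.012655416641198862))
tape (array([0.35339922, 0.1683914 , 0.03419596]), np.float64(0.0007552958671122101))
lens c [[0.36768717 0.10538459]] [[0.36305047 0.09900859]]
[[187, 241, 243], [186, 239, 241], [186, 240, 243], [186, 240, 243], [187, 241, 243], [186, 240, 243], [187, 241, 242], [190, 242, 243], [188, 241, 243], [178, 233, 235], [141, 192, 203], [130, 140, 141], [154, 145, 128], [158, 148, 132], [159, 147, 131], [157, 148, 132], [157, 147, 132]]
```

The purple disc's two views agree at z≈0.002, and its radius there is 40.5 mm. So the coloured part is the agar seen through a clear dish, and the same holds for the yellow one.

- **Dish:** about (0.393, 0.067), 157 mm from the post axis, which fits the description.
- **Post:** about (0.510, 0.1715).
- **Arm:** currently at bearing 205°; it needs about 222°, so a counter-clockwise push from its +y side.

Moving over with the gripper shut.

Call:
{"method": "step_arm", "body": {
  "motion": [
    [0,[-28,-27,-10],[0,0,0]],
    [0,[-57,-54,-20],[0,0,0]],
    [0,[-85,-81,-20],[0,0,0]],
    [0,[-113,-108,-20],[0,0,0]],
    [0,[-141,-135,-20],[0,0,0]]
  ]
}}

```text
t: 0.52
position: [0.2975, 0.4125, 0.2701]
tcp_rot: [-0.0, 0.17, 0.985, -0.0]
contact_force: [1.0, -0.6, -0.3]
width: 0.0255
finger_force: 0.0
```

Call:
{"method": "step_arm", "body": {
  "motion": [
    [0,[-28,-27,0],[0,0,0]],
    [0,[-57,-54,0],[0,0,0]],
    [0,[-85,-81,0],[0,0,0]],
    [0,[-113,-108,0],[0,0,0]],
    [0,[-141,-135,0],[0,0,0]]
  ]
}}

```text
t: 0.93
position: [0.385, 0.238, 0.2702]
tcp_rot: [-0.0, 0.17, 0.985, -0.0]
contact_force: [1.7, -0.1, -0.3]
width: -0.0001
finger_force: 0.0
```

Call:
{"method": "step_arm", "body": {
  "motion": [
    [0,[-28,-27,0],[0,0,0]],
    [0,[-58,-54,0],[0,0,0.12]],
    [0,[-58,-54,0],[0,0,0.24]],
    [0,[-58,-54,0],[0,0,0.36]],
    [0,[-58,-54,0],[0,0,0.48]]
  ]
}}

```text
t: 1.35
position: [0.4214, 0.1685, 0.27]
tcp_rot: [-0.0, 0.403, 0.915, -0.0]
contact_force: [0.5, -0.1, 0.2]
width: 0.0001
finger_force: 0.0
```

Call:
{"method": "step_arm", "body": {
  "motion": [
    [0,[0,0,0],[0,0,0.1]],
    [0,[0,0,0],[0,0,0.17]],
    [0,[0,0,0],[0,0,0.17]],
    [0,[0,0,0],[0,0,0.17]],
    [0,[0,0,0],[0,0,0.17]]
  ]
}}

```text
t: 1.77
position: [0.4211, 0.1696, 0.2702]
tcp_rot: [-0.0, 0.475, 0.88, -0.0]
contact_force: [0.1, -0.3, -1.0]
width: -0.0001
finger_force: 0.0
```

```bash
python3 - <<'E'
from h import *
S=viewer.grab_frame('scene')[:,:,::-1].copy();T=viewer.grab_frame('top')[:,:,::-1].copy()
for n,im in(('scene',S),('top',T)):
    P=[(.510,.1715,.148),(.3928,.0665,.002),(.4378,.1372,.122),(.3655,.103,.1205),(.4211,.1696,.1)]
    for p in proj(n,P): cv2.drawMarker(im,tuple(int(round(v)) for v in p),(0,0,255),0,7,1)
a=np.hstack([cv2.resize(T[140:290,290:430],None,fx=3,fy=4),cv2.resize(S[200:350,300:430],None,fx=2.9,fy=4)])[:, :800]
cv2.imwrite('pics/b.png',a)
E
```

```text
(no output)
```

View pics/b.png

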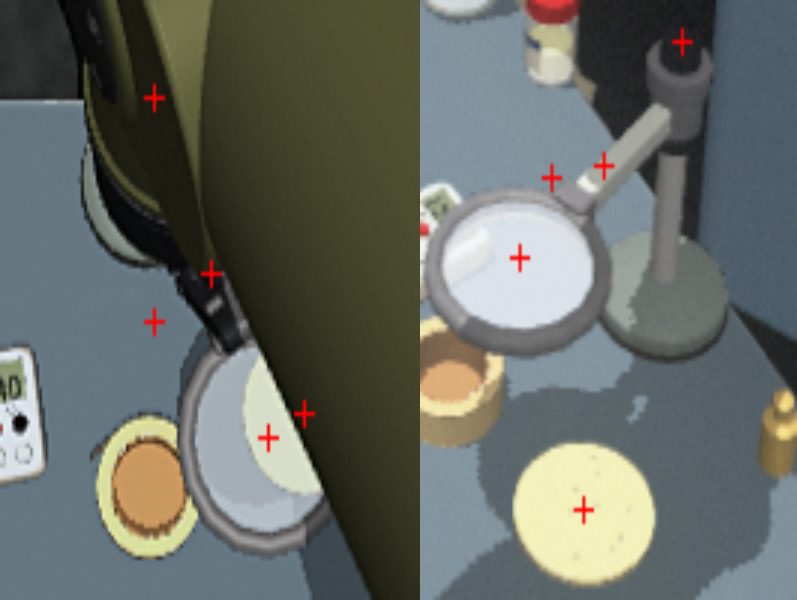

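The markers agree in both views: post button, bar, lens and dish (scene crop dish at (583,510)). The descent point is clear to the left of the bar. Descending.

Call:
{"method": "step_arm", "body": {
  "motion": [
    [0,[0,0,30],[0,0,0]],
    [0,[0,0,60],[0,0,0]],
    [0,[0,0,90],[0,0,0]],
    [0,[0,0,120],[0,0,0]],
    [0,[0,0,130],[0,0,0]]
  ]
}}

```text
t: 2.28
position: [0.4195, 0.1689, 0.137]
tcp_rot: [-0.001, 0.475, 0.88, -0.002]
contact_force: [-0.7, 0.7, -0.7]
width: -0.0001
finger_force: 0.0
```

Call:
{"method": "step_arm", "body": {
  "motion": [
    [0,[0,0,14],[0,0,0]],
    [0,[0,0,27],[0,0,0]],
    [0,[-2,0,27],[0,0,0]],
    [0,[-4,0,27],[0,0,0]],
    [0,[-6,0,27],[0,0,0]]
  ]
}}

```text
t: 2.7
position: [0.425, 0.1645, 0.1138]
tcp_rot: [0.0, 0.476, 0.88, 0.0]
contact_force: [-0.5, -0.4, 0.2]
width: 0.0001
finger_force: 0.0
```

Call:
{"method": "step_arm", "body": {
  "motion": [
    [0,[-2,0,0],[0,0,0]],
    [0,[-4,0,0],[0,0,0]],
    [0,[-6,0,0],[0,0,0]],
    [0,[-8,0,0],[0,0,0]],
    [0,[-10,0,0],[0,0,0]]
  ]
}}

```text
t: 3.12
position: [0.43, 0.1562, 0.1135]
tcp_rot: [0.0, 0.476, 0.88, 0.0]
contact_force: [-2.3, 1.1, 0.9]
width: 0.0002
finger_force: 1.1
```

Contact, at about 2.5 N. Pushing along the arc but stopping short, then I'll look.

Call:
{"method": "step_arm", "body": {
  "motion": [
    [0,[-2,0,0],[0,0,0]],
    [0,[-4,-1,0],[0,0,0]],
    [0,[-6,-1,0],[0,0,0]],
    [0,[-8,-2,0],[0,0,0]],
    [0,[-10,-2,0],[0,0,0]]
  ]
}}

```text
t: 3.53
position: [0.434, 0.1467, 0.1133]
tcp_rot: [0.0, 0.476, 0.88, 0.0]
contact_force: [-0.1, 2.0, 0.5]
width: -0.0001
finger_force: 1.0
```

Call:
{"method": "step_arm", "body": {
  "motion": [
    [0,[-2,0,0],[0,0,0]],
    [0,[-4,-1,0],[0,0,0]],
    [0,[-6,-2,0],[0,0,0]],
    [0,[-8,-3,0],[0,0,0]],
    [0,[-10,-3,0],[0,0,0]]
  ]
}}

```text
t: 3.95
position: [0.4366, 0.1365, 0.1133]
tcp_rot: [-0.0, 0.476, 0.88, -0.0]
contact_force: [0.2, 3.6, 0.6]
width: -0.0001
finger_force: 1.1
```

```bash
python3 - <<'E'
from h import *
print(r.get_obs()['position'])
S=viewer.grab_frame('scene')[:,:,::-1].copy();T=viewer.grab_frame('top')[:,:,::-1].copy()
cv2.imwrite('pics/s2.png',S);cv2.imwrite('pics/t2.png',T)
a=np.hstack([cv2.resize(T[140:290,320:440],None,fx=3,fy=4),cv2.resize(S[200:350,300:430],None,fx=3.3,fy=4)])[:, :800]
cv2.imwrite('pics/c.png',a)
E
```

```text
[0.43664687 0.13647014 0.11326048]
```

View pics/c.png

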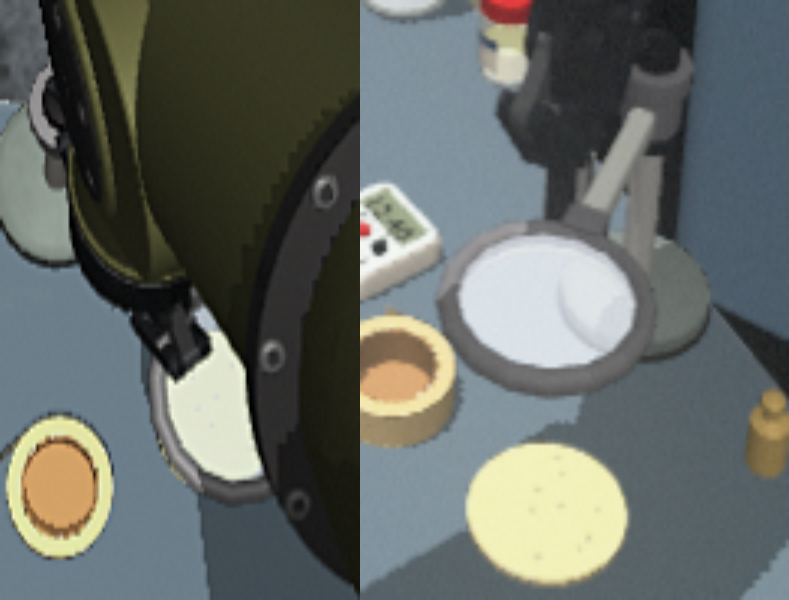

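The top view shows the dish through the lens now. In the scene view the ring's centre is near px (356,277). I'll fit the ring outline for the exact bearing.

```bash
cat > lens.py <<'E'
from h import *
def lens(n,im,g,R=.0525,z=.115):
    # radial scan about guess g (world xy): ring outline points = strongest inward drop to grey, robust circle fit
    hsv=cv2.cvtColor(im,cv2.COLOR_BGR2HSV).astype(int)
    pts=[]
    for a in np.radians(np.arange(0,360,4)):
        rr=np.arange(.064,.044,-.0004)
        px=proj(n,[(g[0]+q*np.cos(a),g[1]+q*np.sin(a),z) for q in rr])
        i=np.round(px).astype(int); v=hsv[i[:,1],i[:,0]]
        ok=(v[:,1]<32)&(v[:,2]<150)&(v[:,2]>60)
        if ok[:4].any() or not ok.any(): continue
        pts.append(plane(n,[px[ok.argmax()]],z)[0])
    q=np.array(pts)
    f=lambda v:np.hypot(*(q-v[:2]).T)-R
    s=least_squares(f,g,loss='soft_l1',f_scale=.0015)
    return s.x,len(q),np.median(abs(s.fun))
E
python3 - <<'E'
from lens import *
post=np.array([.510,.1715])
for n,f in(('scene','pics/s2.png'),('top','pics/t2.png'),('top','pics/top0.png'),('scene','pics/scene0.png')):
    im=cv2.imread(f); g=plane('scene',[[356.5,277]],.115)[0] if '2' in f else np.array([.3655,.103])
    for _ in range(3): g,k,e=lens(n,im,g)
    d=g-post; print(f,g,k,e,np.degrees(np.arctan2(d[1],d[0]))%360,np.hypot(*d))
# dish in scene2 and lit post/btn in top0
h=cv2.cvtColor(cv2.imread('pics/s2.png'),cv2.COLOR_BGR2HSV);m=cv2.inRange(h,(22,40,110),(38,255,255));m[:295]=0;m[360:]=0;m[:,390:]=0;m[:,:328]=0
for z in(0,.002,.004):print('dish',circ(plane('scene',big(m),z)))
E
```

```text
pics/s2.png [0.38646497 0.06777846] 63 0.0012113075972186374 220.0172364443875 0.16130425135363652
pics/t2.png [0.39022988 0.06679873] 37 0.001146410290134195 221.1594736101938 0.15908248332904462
pics/top0.png [0.36675366 0.10386317] 86 0.0012709711849005663 205.2753441916527 0.15841166049711325
pics/scene0.png [0.36457705 0.10273311] 71 0.0007638080129535388 205.30829965360044 0.1608624217974347
dish (array([0.39414623, 0.06801115, 0.04105852]), np.float64(0.0009243197494730983))
dish (array([0.39307206, 0.06629149, 0.040922  ]), np.float64(0.0009212367263083654))
dish (array([0.39199788, 0.06457184, 0.04078548]), np.float64(0.000918153761858756))
```

```bash
python3 - <<'E'
from h import *
h=cv2.cvtColor(cv2.imread('pics/top0.png'),cv2.COLOR_BGR2HSV);m=cv2.inRange(h,(30,26,120),(46,255,255));m[:215]=0;m[275:]=0;m[:,:362]=0;m[:,416:]=0
m=cv2.morphologyEx(m,cv2.MORPH_CLOSE,np.ones((11,11)));c=big(m);print(c.min(0),c.max(0))
c=cv2.convexHull(c)[:,0]
for z in(.0,.003):
    q=plane('top',c,z);x,e=circ(q);d=x[:2]-[.51,.1715];print(x,e,np.degrees(np.arctan2(*d[::-1]))%360)
E
```

```text
[372 223] [411 262]
[0.39469598 0.0643853  0.04043709] 0.000507594267299694 222.8913588918062
[0.39427107 0.06479947 0.04031487] 0.0005060559822407216 222.67564334905205
```

The dish is about 5 mm farther along the lens circle, so push 2.5 mm more at the finger, then back off, rise and look.

Call:
{"method": "step_arm", "body": {
  "motion": [
    [0,[-1,0,0],[0,0,0]],
    [0,[-1.5,0,0],[0,0,0]],
    [0,[-2,0,0],[0,0,0]],
    [0,[-2.5,0,0],[0,0,0]],
    [0,[-2.5,0,0],[0,0,0]]
  ]
}}

```text
t: 4.47
position: [0.4379, 0.1345, 0.1132]
tcp_rot: [-0.0, 0.476, 0.88, -0.0]
contact_force: [-1.7, 1.6, 0.6]
width: 0.0002
finger_force: 0.9
```

Call:
{"method": "step_arm", "body": {
  "motion": [
    [0,[5,0,0],[0,0,0]],
    [0,[15,0,0],[0,0,0]],
    [0,[25,0,0],[0,0,0]],
    [0,[25,0,0],[0,0,0]],
    [0,[25,0,0],[0,0,0]]
  ]
}}

```text
t: 4.88
position: [0.4239, 0.1565, 0.1133]
tcp_rot: [-0.0, 0.475, 0.88, 0.0]
contact_force: [-0.4, -0.2, 1.0]
width: 0.0001
finger_force: 0.0
```

```bash
python3 - <<'E'
from lens import *
post=np.array([.510,.1715])
for n in('scene','top'):
    im=viewer.grab_frame(n)[:,:,::-1].copy();cv2.imwrite(f'pics/{n}3.png',im);g=np.array([.392,.064])
    for _ in range(3): g,k,e=lens(n,im,g)
    d=g-post; print(n,g,k,e,np.degrees(np.arctan2(d[1],d[0]))%360,np.hypot(*d))
E
```

```text
scene [0.38994917 0.06425289] 52 0.0010691024182257515 221.77592860184427 0.1609787113564572
top [0.40724427 0.07417755] 21 0.0022541466449082503 223.44446868588568 0.14152879394859347
```

The lens matches the dish to about 1 mm in the scene camera. I'll draw aside for one unobstructed top check before pressing.

Call:
{"method": "step_arm", "body": {
  "motion": [
    [0,[0,0,-35],[0,0,0]],
    [0,[0,0,-70],[0,0,0]],
    [0,[0,0,-105],[0,0,0]],
    [0,[30,0,-115],[0,0,0]],
    [0,[70,0,-115],[0,0,0]]
  ]
}}

```text
t: 5.4
position: [0.3893, 0.2128, 0.2316]
tcp_rot: [0.003, 0.479, 0.878, 0.003]
contact_force: [0.6, 0.8, -0.0]
width: 0.0003
finger_force: 0.0
```

Call:
{"method": "step_arm", "body": {
  "motion": [
    [0,[40,0,0],[0,0,0]],
    [0,[80,0,0],[0,0,0]],
    [0,[120,0,0],[0,0,0]],
    [0,[160,0,0],[0,0,0]],
    [0,[200,0,0],[0,0,0]]
  ]
}}

```text
t: 5.82
position: [0.2758, 0.3826, 0.2285]
tcp_rot: [0.0, 0.476, 0.879, 0.0]
contact_force: [0.6, -1.0, 0.1]
width: -0.0
finger_force: 0.0
```

```bash
python3 - <<'E'
from lens import *
post=np.array([.510,.1715]);print(r.get_obs()['position'])
for n in('scene','top'):
    im=viewer.grab_frame(n)[:,:,::-1].copy();cv2.imwrite(f'pics/{n}4.png',im);g=np.array([.392,.064])
    for _ in range(3): g,k,e=lens(n,im,g)
    d=g-post; print(n,g,k,e,np.degrees(np.arctan2(d[1],d[0]))%360,np.hypot(*d))
cv2.imwrite('pics/d.png',cv2.resize(im[130:310,280:460],None,fx=3.3,fy=3.3))
E
```

```text
[0.27578133 0.38262142 0.22847739]
scene [0.38961686 0.06353745] 66 0.0015154475536060322 221.8865336066521 0.16170346702228425
top [0.39274918 0.06585602] 89 0.001480215320428413 222.01911787083316 0.15782397058490366
```

View pics/d.png

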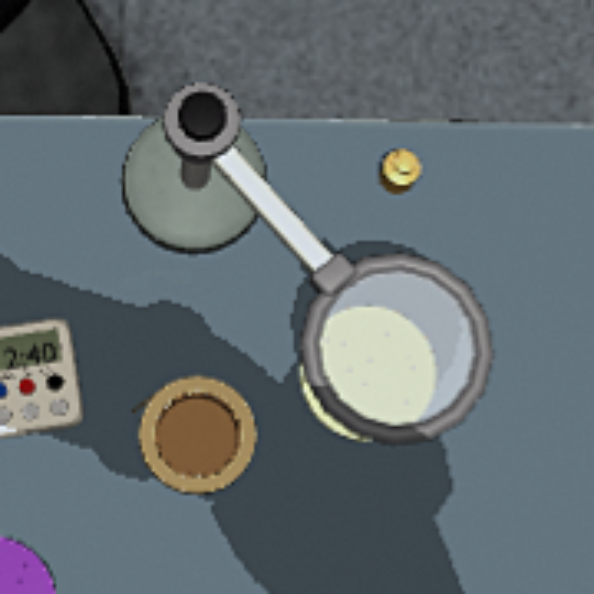

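The clear top view shows the lens over the dish, with the ring centre at crop (397,348). Both cameras put the lens within about 1–2 mm of the dish. The button is at crop (202,115), undisturbed, so I'll move above it.

Call:
{"method": "step_arm", "body": {
  "motion": [
    [0,[-38,10,0],[0,0,0]],
    [0,[-76,20,0],[0,0,0]],
    [0,[-114,30,0],[0,0,0]],
    [0,[-152,40,0],[0,0,0]],
    [0,[-190,50,0],[0,0,0]]
  ]
}}

```text
t: 6.33
position: [0.424, 0.2476, 0.2284]
tcp_rot: [0.0, 0.476, 0.879, -0.0]
contact_force: [0.0, 1.2, -0.3]
width: 0.0003
finger_force: 0.0
```

Call:
{"method": "step_arm", "body": {
  "motion": [
    [0,[-35,10,0],[0,0,0]],
    [0,[-70,20,0],[0,0,0]],
    [0,[-100,27,0],[0,0,0]],
    [0,[-115,30,0],[0,0,0]],
    [0,[-115,30,0],[0,0,0]]
  ]
}}

```text
t: 6.75
position: [0.5135, 0.1648, 0.228]
tcp_rot: [0.001, 0.479, 0.878, -0.001]
contact_force: [-0.2, -0.6, 0.5]
width: 0.0002
finger_force: 0.0
```

Call:
{"method": "step_arm", "body": {
  "motion": [
    [0,[0,0,15],[0,0,0]],
    [0,[0,0,30],[0,0,0]],
    [0,[0,0,45],[0,0,0]],
    [0,[0,0,50],[0,0,0]],
    [0,[0,0,52],[0,0,0]]
  ]
}}

```text
t: 7.17
position: [0.5096, 0.1699, 0.1754]
tcp_rot: [-0.001, 0.476, 0.88, -0.001]
contact_force: [0.2, -0.3, 0.7]
width: -0.0001
finger_force: 0.0
```

Call:
{"method": "step_arm", "body": {
  "motion": [
    [0,[1,0,3],[0,0,0]],
    [0,[1,0,6],[0,0,0]],
    [0,[1,0,8],[0,0,0]],
    [0,[1,0,9],[0,0,0]],
    [0,[1,0,10],[0,0,0]]
  ]
}}

```text
t: 7.58
position: [0.5101, 0.171, 0.1666]
tcp_rot: [0.0, 0.476, 0.88, 0.0]
contact_force: [-0.1, 0.4, 1.7]
width: 0.0001
finger_force: 0.6
```

Call:
{"method": "step_arm", "body": {
  "motion": [
    [0,[0,0,1],[0,0,0]],
    [0,[0,0,2],[0,0,0]],
    [0,[0,0,3],[0,0,0]],
    [0,[0,0,4],[0,0,0]],
    [0,[0,0,4],[0,0,0]]
  ]
}}

```text
t: 8.0
position: [0.5102, 0.171, 0.1623]
tcp_rot: [0.0, 0.476, 0.88, 0.0]
contact_force: [-1.4, -0.6, 3.9]
width: -0.0004
finger_force: 1.6
```

Call:
{"method": "step_arm", "body": {
  "motion": [
    [0,[0,0,0.5],[0,0,0]],
    [0,[0,0,1],[0,0,0]],
    [0,[0,0,1.5],[0,0,0]],
    [0,[0,0,2],[0,0,0]],
    [0,[0,0,2],[0,0,0]]
  ]
}}

```text
t: 8.42
position: [0.5102, 0.171, 0.161]
tcp_rot: [0.0, 0.476, 0.88, 0.0]
contact_force: [-2.6, -0.6, 8.4]
width: -0.0003
finger_force: 4.7
```

Call:
{"method": "step_arm", "body": {
  "motion": [
    [0,[0,0,0.5],[0,0,0]],
    [0,[0,0,1],[0,0,0]],
    [0,[0,0,1.5],[0,0,0]],
    [0,[0,0,1.5],[0,0,0]],
    [0,[0,0,1.5],[0,0,0]]
  ]
}}

```text
t: 8.83
position: [0.5102, 0.171, 0.1607]
tcp_rot: [0.001, 0.476, 0.88, 0.001]
contact_force: [-5.9, -2.0, 21.5]
width: 0.0001
finger_force: 10.6
```

Call:
{"method": "step_arm", "body": {
  "motion": [
    [0,[0,0,-5],[0,0,0]],
    [0,[0,0,-15],[0,0,0]],
    [0,[0,0,-35],[0,0,0]],
    [0,[0,0,-60],[0,0,0]],
    [0,[0,0,-75],[0,0,0]]
  ]
}}

```text
t: 9.25
position: [0.5103, 0.1708, 0.2358]
tcp_rot: [0.0, 0.476, 0.879, 0.0]
contact_force: [-0.1, 0.4, 0.2]
width: 0.0001
finger_force: 0.0
```

Call:
{"method": "step_arm", "body": {
  "motion": [
    [0,[35,-10,0],[0,0,0]],
    [0,[70,-20,0],[0,0,0]],
    [0,[110,-30,0],[0,0,0]],
    [0,[150,-40,0],[0,0,0]],
    [0,[185,-50,0],[0,0,0]]
  ]
}}

```text
t: 9.67
position: [0.3649, 0.2997, 0.234]
tcp_rot: [-0.0, 0.476, 0.88, 0.0]
contact_force: [-0.1, 0.6, 0.1]
width: -0.0004
finger_force: 0.0
```

Call:
{"method": "step_arm", "body": {
  "motion": [
    [0,[35,-10,0],[0,0,0]],
    [0,[70,-20,0],[0,0,0]],
    [0,[100,-27,0],[0,0,0]],
    [0,[115,-30,0],[0,0,0]],
    [0,[115,-30,0],[0,0,0]]
  ]
}}

```text
t: 10.08
position: [0.2755, 0.381, 0.2339]
tcp_rot: [-0.001, 0.473, 0.881, 0.0]
contact_force: [-0.5, -0.4, -0.3]
width: 0.0
finger_force: 0.0
```

```bash
python3 - <<'E'
from lens import *
post=np.array([.510,.1715]);print(r.get_obs()['position'])
a=[]
for n in('scene','top'):
    im=viewer.grab_frame(n)[:,:,::-1].copy();g=np.array([.392,.064])
    for _ in range(3): g,k,e=lens(n,im,g)
    d=g-post; print(n,g,k,e,np.degrees(np.arctan2(d[1],d[0]))%360)
    a.append(cv2.resize(im[130:360,260:460],(400,460)))
cv2.imwrite('pics/e.png',np.hstack(a))
E
```

```text
[0.27552282 0.38101856 0.23392629]
scene [0.38967194 0.06381667] 66 0.0011659711098487915 221.82582495753113
top [0.39274853 0.06563363] 89 0.001411864877467861 222.07888431535338
```

View pics/e.png

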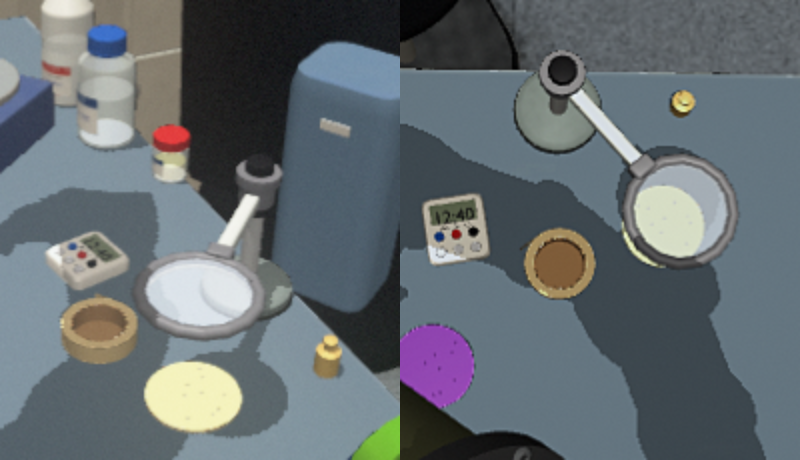

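The button bottomed at 21 N and has been released. The lens still sits over the dish at bearing about 222°, against 222–222.7° for the dish. Tape, timer, weight and jar are untouched, and the arm is clear.

```bash
python3 -c "
from cell import r
print(r.hand_in())"
```

```text
the job is handed in; nothing more can be done
None
```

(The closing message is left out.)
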